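# Load a plate washer under the spring clip of a drilling jig

### The job

The square plate washer lies in the slide of the drilling jig, short of the spring clip. Hold the clip's long thumb bar fully down with one fingertip so that its nose lifts, and meanwhile push the washer with the other fingertip along the slide, beneath the lifted nose, until it is fully home against the end stop; only then let the bar up, so that the clip springs down onto the washer and holds it. Keep the washer flat on the slide, never lifting it, and leave the other things on the bench where they are.

Things in the scene. Friction and masses are not known exactly. Their poses are not given: they have to be found in the camera images.
- jig: Drilling jig bolted to the bench: grey base plate, x = -150 to 50, y = -52 to 62 mm, 10 mm thick. Origin: on the bench surface under the drill axis (where the washer's hole is to come); z up, x along the slide towards the end stop, y towards the clip's thumb bar. The other entries give mm in this frame.
- slide_mouth (a point): open end of the slide, on its floor: x = -147, y = 0, z = 18 of the jig. The floor is flat, 18 mm above the bench, up to the end stop. The washer runs between a fence (inner face y = -26, top z = 30) and a low rail (y = 26 to 32, top z = 22).
- end_stop (a point): foot of the end stop's face: x = 25, y = 0, z = 18 of the jig. The stop is a steel block x = 25 to 38, y = -26 to 26, top z = 30.
- bush_post (a point): top of a post (x = 0, y = -43, z = 54 of the jig) carrying a drill bush on an arm that is swung aside, its end at x = 26, y = -77; fixed, not used
- clip (a joint): angle of the rocking spring clip, rad: 0 = shut; 0.33 = nose resting on the washer; 0.42 = nose 2 mm clear of it; 0.55 = bar fully down (hard stop), nose 5 mm clear. Spring torque 0.10 N m at 0, 0.30 at 0.55: pressed at y = 66 of the jig (26 mm from the pivot) the bar goes down 14 mm and takes 4 N to start, 12 N fully down. It springs back when let go.
- bar_mid (a point): middle of the ribbed top face of the clip's thumb bar, 27 mm out from the pivot, moves with it. The bar is a steel plate x = -64 to 16 of the jig, 32 mm wide. At rest it slopes up away from the slide: top z = 29 at its inner edge y = 56, 35 at y = 66, 46 at its outer edge y = 84. Fully down it is level, y = 53 to 85, top z = 21: 3 mm above the slide floor.
- nose_lip (a point): underside of the lip of the clip's nose, a steel tongue x = -12 to 12 of the jig reaching over the slide to y = 15. Shut, the lip is on the slide floor and its blunt side blocks the washer. The clip's pivot pin runs along x at y = 40, z = 31 of the jig, between ears at x = -74 to -69 and 19 to 24, y = 34 to 46, top z = 37.
- washer: square plate washer to be loaded: zinc-plated steel, 50 x 50 x 8 mm, 18 mm hole, about 0.14 kg; origin: centre of its underside. It starts flat in the slide, square to it, 45 to 82 mm short of home, with 1 mm play to either side. Home is x = 0, y = 0, z = 18 of the jig: leading edge against the end stop.
- spare_washer_center (a point): centre of a second, identical washer lying on the bench to the right of the jig (the side away from the thumb bar): leave it alone
- tape_measure: yellow tape measure 70 x 34 x 62 mm standing right of the jig, origin under its centre: leave it alone
- punch: centre punch, steel rod 118 mm long, 11 mm thick, lying beyond the thumb bar, origin under its middle: leave it alone
- hammer: hammer lying on the left of the bench: leave it alone
- coupling: conduit coupling, steel tube 34 mm across, 56 mm high, standing at the near right: leave it alone
- oil: white bottle of cutting oil 54 mm across, 130 mm high, at the back: leave it alone
- strut: offcut of strut channel 140 x 41 x 41 mm at the back: leave it alone
- drill: cordless drill lying on its side on the right, about 200 x 200 x 62 mm: leave it alone
There are look-alikes about, which are no part of the job. What is shaped like the washer but purple or red is not meant.

How it is judged (in metres and radians):
On the way, in this order (a step that is already met when the one before it is completed fails the run):
1. a finger holds the thumb bar down (clip angle above 0.42) while the washer is still short of the nose (value of joint clip above 0.42 rad and contact force between the fingers and clip above 1 N and x of washer in the frame of jig below -0.033 m), for 0.1 s.
2. the washer is home against the end stop (within 2 mm) while the bar is still held down (x of washer in the frame of jig above -0.002 m and value of joint clip above 0.42 rad and contact force between the fingers and clip above 1 N), for 0.1 s.
At the end, for the whole second after the job is handed in: The washer lies flat on the slide, within 2.5 mm of the end stop, and the released clip's nose rests on it (clip angle 0.25 to 0.41) and presses it down with more than 3 N; nothing moves (x of washer in the frame of jig between -0.0025 and 0.003 m and y of washer in the frame of jig between -0.004 and 0.004 m and z of washer in the frame of jig below 0.0205 m and angle between washer's own z axis and vertical below 0.06 rad and value of joint clip between 0.25 and 0.41 rad and contact force between clip and washer above 3 N and linear speed of washer below 0.01 m/s); the robot touches nothing.
It fails at once if the washer is lifted more than 6 mm off the slide or tipped by more than 0.2 rad (z of washer in the frame of jig above 0.024 m or angle between washer's own z axis and vertical above 0.2 rad).
It fails at once if the clip is let down onto the washer, or rubs on it, before the washer is home (x of washer in the frame of jig between -0.03 and -0.004 m and contact force between clip and washer above 1.5 N).
It fails at once if another thing on the bench is moved by more than 15 mm (distance of any of spare_washer_center, tape_measure, punch, hammer, coupling, oil, strut, drill from where it was at the start of the episode above 0.015 m).
It also fails if it takes over 61 s, if anything falls off the work surface, if the arm or the gripper's body presses on something with over 40 N, if the wrist force passes 120 N, or if a joint passes its speed limit or range.

### The arm

A 7-joint arm with a two-finger parallel gripper is mounted at the origin on the work surface. World frame = base frame: x ahead of the robot, y to its left, z up, the work surface at z = 0. Lengths are in m, angles in degrees, forces in N, time in s.
With the tool pointing down it reaches from about 0.425 to 0.95 m from the base axis. Payload 16.7 kg.
Tool frame: the origin (TCP) lies between the finger pads; the fingertips stand ctrl.finger_overhang ahead of it and the grasp point (between the pads) lies 11 mm behind it (ctrl.finger_overhang is the distance from the TCP to the fingertips, in m); z points along the fingers, y is the line along which they close (so a half turn about z gives the same grasp; the last joint's range is limited). The gripper opens to 94 mm and grips with 3 to 60 N. Pads are 16 mm wide; open, the fingers measure 119 mm over their backs; the gripper's body (75 mm by 177 mm) begins 78 mm behind the grasp point.
Start: joints at [-72.68, 24.414, 4.234, 92.017, -1.954, 63.644, -3.845], TCP at [0.295, 0.607, 0.213] pointing down, gripper open.
Joint ranges: [-163.25, 163.25], [-28.42, 122.38], [-70.27, 78.77], [12.13, 141.07], [-58.53, 238.53], [9.26, 117.41], [-156.51, 156.51]. Speed limits (degrees/s): [108.29, 108.29, 136.94, 136.94, 172.46, 172.46, 172.46].

### API

Orientations are given as [roll, pitch, yaw] about the fixed x, y, z axes, in that order (R = Rz(yaw) Ry(pitch) Rx(roll)).
In Python, from cell import ctrl gives the robot as it stands.
- The arm moves only by the shell command python3 -m creep 'ROWS'. ROWS is JSON, a list of rows, each a list of 3 entries, a list of its own where there are three numbers: the shift along the tool's x, y, z in mm, then the turn about the tool's z in degrees, then the opening, from -1 (shut) to 1 (fully open), so that 0 is half open. In form: [[[tx, ty, tz], spin, grip], ...]. A call has 1 to 10 rows; each row is the pose to reach, as a shift and turn from the pose commanded when the call began, along the tool's axes at that moment; what a row does not reach only later rows make up. A row lasts 1/12 s, in which the tool goes at most 41.7 mm and 7.16 degrees, less where a joint would pass 70% of its speed; a pose out of reach is approached as far as the arm can. A call with a gripper value outside its range is refused whole. The fingers move at their own pace and stop on an object; the grip force is fixed at half the most. Time passes only in rows, so rows that repeat a pose let the fingers close. It gives the time, the measured TCP pose, the force, the opening and the grip force at its end, in the units of the state.
- ctrl.get_obs(): the state, without advancing time (a new reading comes with each control period).
- ctrl.camera(name): name is "scene" or "side" or "wrist"; returns the picture (480x640x3 uint8, red, green, blue); there is no depth.
- ctrl.camera_model(name): a dict with "intrinsics" (3x3 intrinsics, pixels), "pose" (4x4, takes a point from camera to world coordinates); the wrist camera has in their place "mount" (4x4, takes a point from camera to tool coordinates, whose origin is the TCP and whose axes are the flange's). Camera axes: x right, y up, looking along -z (the intrinsics and any distortion apply to the point x, -y, -z); pixel columns grow to the right and rows downward; lengths in m; the calibration is good to about 2 mm. A picture is of the moment at which its call begins: read the wrist's pose just before it. camera_model takes no time and is no camera call.
- ctrl.sign_off(): hands the job in; it is judged then, once.
The state is a dict: "time_s": time; "qpos": joint angles; "joint_velocities": joint speeds; "joint_torque": joint torques, N m; "eef_pos": TCP position; "tool_rot": TCP orientation; "wrist_force": force on the tool from outside, world axes, zero at the start; "ft_torque": the same for the moment, N m; "gripper_width": opening from 0.0 (shut) to 1.0 (fully open); "grasp_force": force on a finger pad.
Only numpy, scipy, OpenCV 4.12 (cv2) and the standard library are available. Lean on these libraries where they do the work, as an engineer would, in place of code of your own. Each camera call takes 0.05 s, during which the arm holds its last target. There are 200 camera calls.

## Working session

There is one attempt and no reset: what is moved stays moved. The work goes in short steps, Python scripts to look and compute and a shell command to move; the robot and the scene stay as the last step left them, time stands still between calls to the robot, and variables do not carry over. Pictures are saved under pics/ and viewed, at most 10 in all, crops included, and the job is handed in when it is done.

```bash
ls; mkdir -p pics
cat > h.py <<'E'
import numpy as np, cv2
from cell import ctrl
from scipy.spatial.transform import Rotation as R
def shot(n,f=None):
    o=ctrl.get_obs(); im=ctrl.camera(n)
    if f: cv2.imwrite('pics/'+f,im[:,:,::-1])
    return o,im
def cam(n,o=None):
    m=ctrl.camera_model(n); K=np.array(m['intrinsics'])
    if 'pose' in m: P=np.array(m['pose'])
    else:
        T=np.eye(4);T[:3,:3]=R.from_euler('xyz',o['tool_rot'],degrees=True).as_matrix();T[:3,3]=o['eef_pos'];P=T@np.array(m['mount'])
    return K,P
def ray(n,uv,z,o=None):
    K,P=cam(n,o); d=np.linalg.inv(K)@[uv[0],uv[1],1]; d=P[:3,:3]@(d*[1,-1,-1]); c=P[:3,3]
    return c+d*(z-c[2])/d[2]
def proj(n,p,o=None):
    K,P=cam(n,o); q=P[:3,:3].T@(np.array(p)-P[:3,3]); q=K@(q*[1,-1,-1]); return q[:2]/q[2]
E
python3 - <<'E'
from h import *
o,_=shot('scene','s1.png'); shot('side','d1.png'); print(o, ctrl.finger_overhang)
for n in('scene','side','wrist'): print(ctrl.camera_model(n))
E
```

```text
pics
{'time_s': 0.0, 'qpos': array([-72.67933045,  24.45093161,   4.23103803,  92.05275158,
        -1.95357449,  63.64356268,  -3.84568536]), 'joint_velocities': array([-0.03205112,  0.05189551, -0.1263909 ,  0.03268295,  0.03105103,
        0.02000505,  0.01756772]), 'joint_torque': array([ 4.50805956e-04, -9.35820436e+01,  3.66696954e+00, -4.54198122e+01,
       -4.88666072e-02,  2.01058947e-02,  1.71044371e-04]), 'eef_pos': array([0.29453228, 0.60686466, 0.21275662]), 'tool_rot': array([-1.79925122e+02,  5.70655933e-03,  1.54111006e+02]), 'wrist_force': array([-0.02887459, -0.90878119, -0.05070384]), 'ft_torque': array([-0.00031267,  0.01257089,  0.00120346]), 'grasp_force': 0.0, 'gripper_width': 0.9983070222482643} 0.008
{'intrinsics': array([[559.90840767,   0.        , 330.12312078],
       [  0.        , 559.90840767, 232.33290373],
       [  0.        ,   0.        ,   1.        ]]), 'pose': array([[ 0.15855437, -0.74171129,  0.65170919,  1.43543217],
       [ 0.98734496,  0.12126701, -0.10219704, -0.10964758],
       [-0.00323013,  0.65966557,  0.75155233,  1.05933849],
   
[... 304 characters left out ...]
  [-0.31112238,  0.59763249, -0.73894403, -0.77720222],
       [ 0.02068026,  0.78160632,  0.62342914,  0.76943168],
       [ 0.        ,  0.        ,  0.        ,  1.        ]])}
{'intrinsics': array([[339.42837279,   0.        , 319.91425954],
       [  0.        , 339.42837279, 236.71391725],
       [  0.        ,   0.        ,   1.        ]]), 'mount': array([[-1.05925124e-03,  9.66522245e-01,  2.56580647e-01,
         7.45677412e-02],
       [ 9.99999314e-01,  8.95545776e-04,  7.54872205e-04,
         6.79898857e-05],
       [ 4.99821063e-04,  2.56581271e-01, -9.66522530e-01,
        -1.71847391e-01],
       [ 0.00000000e+00,  0.00000000e+00,  0.00000000e+00,
         1.00000000e+00]])}
```

View pics/s1.png

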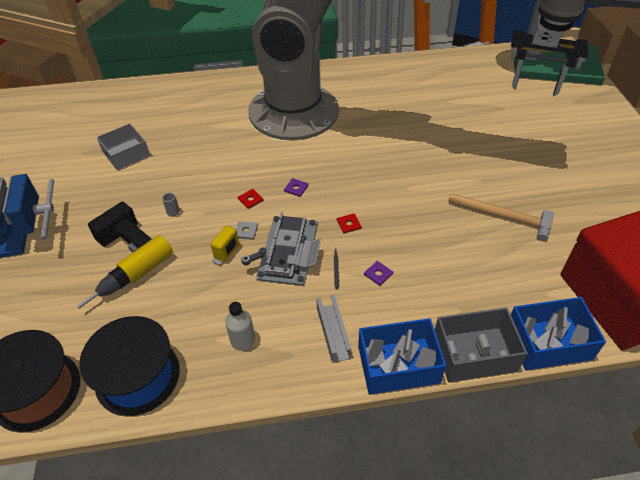

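View pics/d1.png

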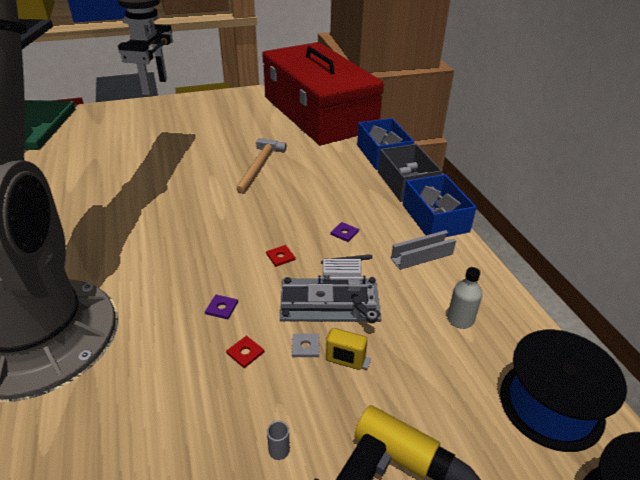

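The scene view shows the jig at about (290,250). The slide runs away from the robot and the thumb bar is on its right, at (303,248).

These could be mistaken for the washer, in scene pixels:
- grey plate in the slide, about (290,228)
- grey spare on the bench, (246,230)
- red plates, (250,198) and (348,223)
- purple plates, (296,187) and (378,273)

I choose the grey plate in the slide and will check it in a close crop.

Run:
```python
import cv2,numpy as np
a=cv2.imread('pics/s1.png')[205:295,235:345]; b=cv2.imread('pics/d1.png')[250:335,270:390]
a=cv2.resize(a,None,fx=5,fy=5,interpolation=cv2.INTER_CUBIC); b=cv2.resize(b,None,fx=6,fy=6,interpolation=cv2.INTER_CUBIC)
cv2.imwrite('pics/s1c.png',a); cv2.imwrite('pics/d1c.png',b)
```

```text
(no output)
```

View pics/s1c.png

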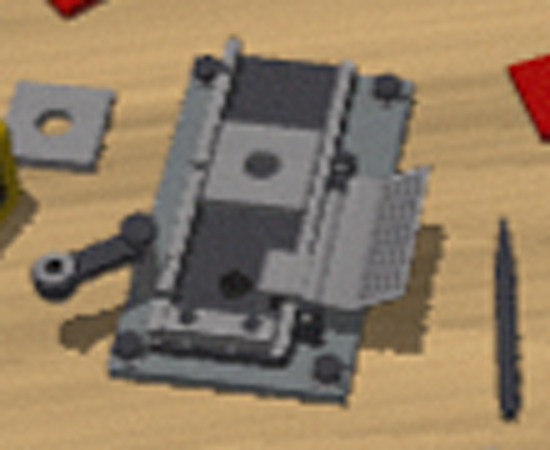

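View pics/d1c.png

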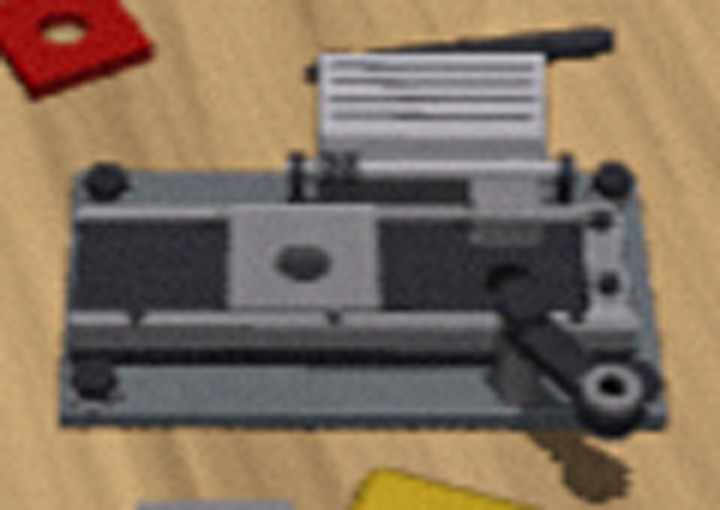

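The crops confirm it: the grey washer with its hole is at scene crop (262,163) and side crop (303,262), in the slide. The plate corners are visible, and the swung-aside bush arm is on the right.

Run:
```python
from h import *
J=np.array([[-150,62],[50,62],[50,-52],[-150,-52]])/1e3
S=[(413,82),(349,395),(110,372)]; D=[(77,172),(638,172),(665,418),(62,415)]
s=[ray('scene',(235+u/5,205+v/5),.01)[:2] for u,v in S]; d=[ray('side',(270+u/6,250+v/6),.01)[:2] for u,v in D]
def fit(A,B):
    A,B=np.array(A),np.array(B);a,b=A.mean(0),B.mean(0);A0,B0=A-a,B-b
    t=np.arctan2((A0[:,0]*B0[:,1]-A0[:,1]*B0[:,0]).sum(),(A0*B0).sum());M=np.array([[np.cos(t),-np.sin(t)],[np.sin(t),np.cos(t)]])
    o=b-M@a; print(np.degrees(t),o*1e3,'res mm',((A@M.T+o-B)*1e3).round(1).tolist()); return M,o
fit(J[:3],s);fit(J,d); M,o=fit(np.r_[J[:3],J],np.r_[s,d])
for n,uv in(('scene',(235+262/5,205+160/5)),('side',(270+303/6,250+258/6))):
    w=ray(n,uv,.026)[:2]; print(n,w,M.T@(w-o)*1e3)
for p in((235+503/5,205+315/5),): w=ray('scene',p,.006)[:2];print('punch',M.T@(w-o)*1e3)
```

```text
-16.649024804874713 [608.54530731 -94.41619298] res mm [[-1.3, 0.4], [1.5, 0.4], [-0.2, -0.9]]
-17.28463041045922 [603.42759555 -97.80121507] res mm [[-0.8, 0.3], [-0.3, -1.3], [2.4, 0.2], [-1.3, 0.8]]
-16.94856230077041 [605.6239697  -96.21546872] res mm [[-3.7, -0.7], [-1.2, -1.7], [-3.5, -2.8], [0.8, 1.2], [1.6, 0.6], [4.9, 2.0], [1.0, 1.5]]
scene [ 0.53751305 -0.0743547 ] [-71.52534723   1.05606889]
side [ 0.53767008 -0.07344807] [-71.6394274    1.96909322]
punch [ -8.08231939 127.98034146]
```

```bash
python3 -m creep '[[[-238,-257,0],-9,0],[[-238,-257,0],-9,0],[[-238,-257,0],-9,0],[[-238,-257,0],-9,0],[[-238,-257,0],-9,0],[[-238,-257,0],-9,0],[[-238,-257,0],-9,0],[[-238,-257,0],-9,0],[[-238,-257,0],-9,0],[[-238,-257,0],-9,0]]'
cat > go.py <<'E'
# prints the tool-axes shift (mm) and spin to bring TCP to jig (x,y,z mm) with tool y at jig angle a
import sys; from h import *
Y=np.radians(float(open('yaw').read())) ; O=np.array(eval(open('org').read()))
o=ctrl.get_obs(); x,y,z,a=map(float,sys.argv[1:5]); c,s=np.cos(Y),np.sin(Y)
w=np.r_[O+[c*x-s*y,s*x+c*y],z]/1e3*1; d=w*1-o['eef_pos']
Rm=R.from_euler('xyz',o['tool_rot'],degrees=True); 
cur=o['eef_pos'][:2]*1e3-O
print('t',round(o['time_s'],2),'jig now',np.round([c*cur[0]+s*cur[1],-s*cur[0]+c*cur[1],o['eef_pos'][2]*1e3],1),'yaw',round(o['tool_rot'][2],2),'F',o['wrist_force'].round(1),'w',round(o['gripper_width'],3))
print('shift',(Rm.inv().apply(d)*1e3).round(1),'spin',round((o['tool_rot'][2]-90-np.degrees(Y)-a+180)%360-180,1),'dist',round(np.linalg.norm(w[:2]),3))
E
echo -16.95 >yaw; echo '[605.6,-96.2]'>org; python3 go.py -112 0 200 90
```

```text
time_s: 0.93
eef_pos: [0.3978, 0.2677, 0.2136]
tool_rot: [-180.0, 0.0, 162.8]
wrist_force: [0.2, 0.4, 0.1]
gripper_width: 0.498
grasp_force: 0.0
t 0.93 jig now [-304.9  287.6  213.6] yaw 162.8 F [0.2 0.4 0.1] w 0.498
shift [-194.1 -286.7   13.8] spin -0.3 dist 0.502
```

```bash
python3 -m creep '[[[-194,-287,14],0,-1],[[-194,-287,14],0,-1],[[-194,-287,14],0,-1],[[-194,-287,14],0,-1],[[-194,-287,14],0,-1],[[-194,-287,14],0,-1],[[-194,-287,14],0,-1],[[-194,-287,14],0,-1],[[-194,-287,14],0,-1],[[-194,-287,14],0,-1]]'
python3 go.py -112 0 29 90
python3 - <<'E'
from h import *
o,im=shot('wrist','w1.png')
Y=np.radians(-16.95);O=np.array([.6056,-.0962])
for n,p in dict(home=(0,0,26),stopL=(25,26,30),stopR=(25,-26,30),fence=(-147,-26,30),bc1=(-150,62,10),bc2=(-150,-52,10),bc3=(50,62,10),w=(-71.5,1.5,26)).items():
    p=np.array(p)/1e3; q=np.r_[O+[np.cos(Y)*p[0]-np.sin(Y)*p[1],np.sin(Y)*p[0]+np.cos(Y)*p[1]],p[2]]; print(n,proj('wrist',q,o).round(1))
E
```

```text
time_s: 1.77
eef_pos: [0.4994, -0.0622, 0.1992]
tool_rot: [-179.9, 0.0, 162.8]
wrist_force: [-0.0, 0.7, -0.1]
gripper_width: 0.005
grasp_force: 0.0
t 1.77 jig now [-111.5    1.6  199.2] yaw 162.85 F [-0.   0.7 -0.1] w 0.005
shift [  0.6  -1.3 170.2] spin -0.2 dist 0.502
home [319.3 318. ]
stopL [342.4 339.6]
stopR [296.4 339.8]
fence [292.6 187.1]
bc1 [377.4 181.7]
bc2 [269.4 182.1]
bc3 [371.  348.8]
w [320.4 257.4]
```

View pics/w1.png

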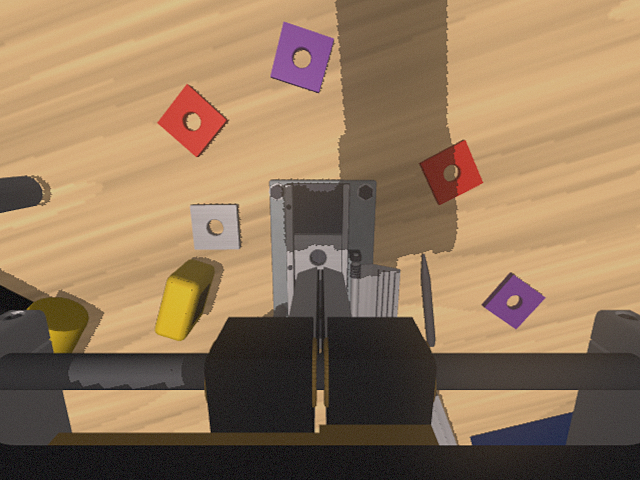

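The wrist view puts the base-plate corners at (270,180) and (377,180), within 2 px of prediction, and the washer hole at (318,257). Next I lower the shut fingers behind the washer.

```bash
python3 -m creep '[[[3,-1.5,40],0,-1],[[3,-1.5,80],0,-1],[[3,-1.5,115],0,-1],[[3,-1.5,140],0,-1],[[3,-1.5,155],0,-1],[[3,-1.5,165],0,-1],[[3,-1.5,170],0,-1],[[3,-1.5,170],0,-1],[[3,-1.5,170],0,-1]]'
python3 go.py -82 0 29 90
```

```text
time_s: 2.57
eef_pos: [0.496, -0.059, 0.0301]
tool_rot: [180.0, 0.0, 163.1]
wrist_force: [0.7, -0.4, 0.6]
gripper_width: 0.006
grasp_force: 0.0
t 2.57 jig now [-115.7    3.6   30.1] yaw 163.14 F [ 0.7 -0.4  0.6] w 0.006
shift [-33.7  -3.7   1.1] spin 0.1 dist 0.532
```

```bash
python3 -m creep '[[[-4,-3,1],0,-1],[[-8,-4,1],0,-1],[[-12,-4,1],0,-1],[[-16,-4,1],0,-1],[[-20,-4,1],0,-1],[[-24,-4,1],0,-1],[[-28,-4,1],0,-1],[[-32,-4,1],0,-1],[[-35,-4,1],0,-1],[[-35,-4,1],0,-1]]'
python3 go.py -92 0 80 64
python3 - <<'E'
from h import *
shot('side','d2.png'); im=cv2.imread('pics/d2.png')[240:340,260:400]; cv2.imwrite('pics/d2c.png',cv2.resize(im,None,fx=5.5,fy=5.5,interpolation=cv2.INTER_CUBIC))
E
```

```text
time_s: 3.4
eef_pos: [0.5286, -0.0737, 0.0285]
tool_rot: [-180.0, 0.0, 163.1]
wrist_force: [0.4, 0.3, 0.2]
gripper_width: 0.003
grasp_force: 0.0
t 3.4 jig now [-80.2  -0.9  28.5] yaw 163.1 F [0.4 0.3 0.2] w 0.003
shift [ 11.7   0.9 -51.5] spin 26.1 dist 0.522
```

View pics/d2c.png

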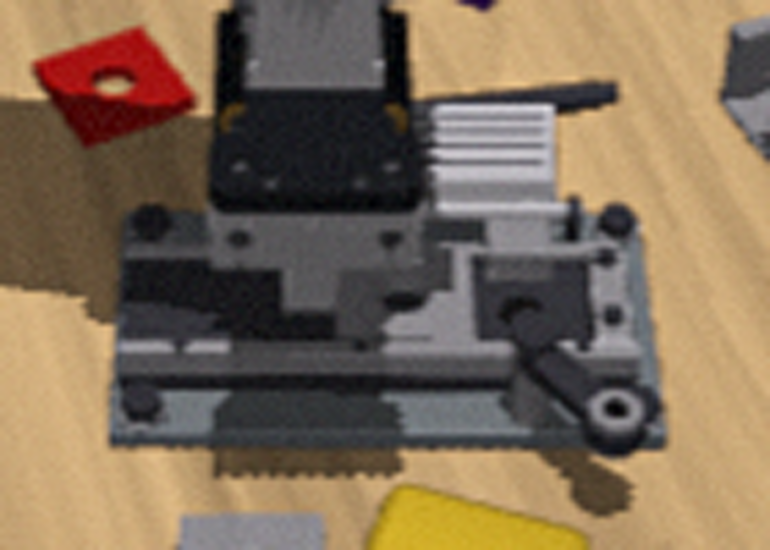

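The side view shows the washer pushed forward, with its hole at crop (407,299) and leading edge at x ≈ 473. It is still short of the nose.

Run:
```python
from h import *
Y=np.radians(-16.95);O=np.array([.6056,-.0962]);M=np.array([[np.cos(Y),-np.sin(Y)],[np.sin(Y),np.cos(Y)]])
for uv in((407,297),(473,295)):
    print(M.T@(ray('side',(260+uv[0]/5.5,240+uv[1]/5.5),.026)[:2]-O)*1e3)
```

```text
[-44.44751197  -0.86943456]
[-20.17293323   0.15872804]
```

```bash
python3 -m creep '[[[5,0,0],0,-1],[[6,0,-30],0,-1],[[6,0,-55],7,-1],[[6,0,-55],14,0.43],[[6,0,-55],21,0.43],[[6,0,-55],25.5,0.43],[[6,0,-55],25.5,0.43],[[6,0,-55],25.5,0.43],[[6,0,-55],25.5,0.43],[[6,0,-55],25.5,0.43]]'
python3 go.py -69 32 60 64.7
```

```text
time_s: 4.28
eef_pos: [0.5219, -0.0717, 0.0834]
tool_rot: [-180.0, -0.0, 137.7]
wrist_force: [0.5, -0.7, -0.5]
gripper_width: 0.465
grasp_force: 0.0
t 4.28 jig now [-87.2  -1.   83.4] yaw 137.73 F [ 0.5 -0.7 -0.5] w 0.465
shift [-2.3 37.6 23.4] spin -0.0 dist 0.551
```

```bash
python3 -m creep '[[[-1,15,0],0,0.43],[[-2.3,30,5],0,0.43],[[-2.3,37.6,15],0,0.43],[[-2.3,37.6,23],0,0.43],[[-2.3,37.6,23],0,0.43],[[-2.3,37.6,23],0,0.43],[[-2.3,37.6,23],0,0.43],[[-2.3,37.6,23],0,0.43]]'
python3 go.py -69 32 28 64.7
python3 - <<'E'
from h import *
shot('side','d3.png'); im=cv2.imread('pics/d3.png')[230:340,260:400]; cv2.imwrite('pics/d3c.png',cv2.resize(im,None,fx=5,fy=5,interpolation=cv2.INTER_CUBIC))
E
```

```text
time_s: 4.95
eef_pos: [0.549, -0.046, 0.0606]
tool_rot: [-180.0, 0.0, 137.6]
wrist_force: [-0.4, 1.1, 0.2]
gripper_width: 0.716
grasp_force: 0.0
t 4.95 jig now [-68.8  31.5  60.6] yaw 137.57 F [-0.4  1.1  0.2] w 0.716
shift [ 0.4  0.4 32.6] spin -0.2 dist 0.551
```

View pics/d3c.png

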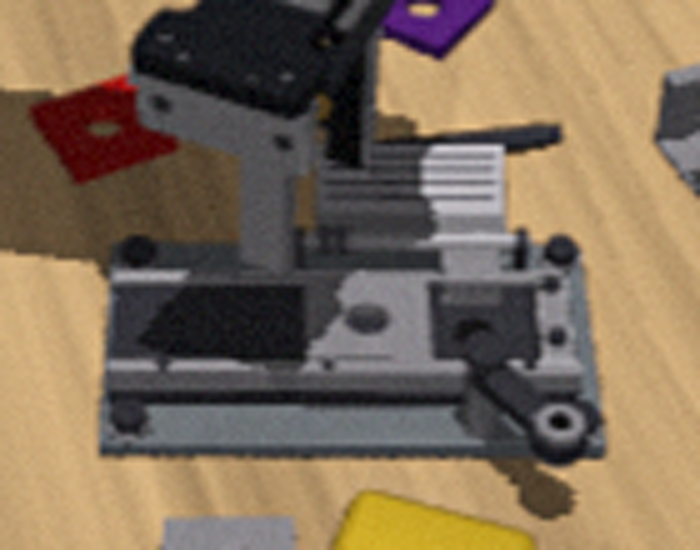

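The side view shows one tip above the slide behind the washer at crop (268,265), and the other over the thumb bar's near end at (345,165). Pressing down.

```bash
python3 -m creep '[[[0,0,8],0,0.43],[[0,0,14],0,0.43],[[0,0,19],0,0.43],[[0,0,23],0,0.43],[[0,0,26],0,0.43],[[0,0,29],0,0.43],[[0,0,31],0,0.43],[[0,0,32],0,0.43],[[0,0,32],0,0.43],[[0,0,32],0,0.43]]'
python3 go.py -69 32 28 64.7
```

```text
time_s: 5.83
eef_pos: [0.549, -0.0466, 0.0288]
tool_rot: [-180.0, 0.0, 137.5]
wrist_force: [-6.2, -4.0, 18.3]
gripper_width: 0.713
grasp_force: 9.2
t 5.83 jig now [-68.6  31.   28.8] yaw 137.55 F [-6.2 -4.  18.3] w 0.713
shift [0.8 0.7 0.8] spin -0.2 dist 0.551
```

```bash
python3 -m creep '[[[-3.6,1.7,0],0,0.43],[[-7.2,3.4,0],0,0.43],[[-10.8,5.2,0],0,0.43],[[-14.4,6.9,0],0,0.43],[[-18.1,8.6,0],0,0.43],[[-21.7,10.3,0],0,0.43],[[-25.3,12.1,0],0,0.43],[[-28.9,13.8,0],0,0.43],[[-32.5,15.5,0],0,0.43],[[-36.1,17.2,0],0,0.43]]'
python3 go.py -18 32 28 64.7
```

```text
time_s: 6.67
eef_pos: [0.5844, -0.0561, 0.0285]
tool_rot: [-179.9, -0.4, 137.7]
wrist_force: [-26.9, 6.7, 36.4]
gripper_width: 0.712
grasp_force: 18.6
t 6.67 jig now [-31.9  32.1  28.5] yaw 137.65 F [-26.9   6.7  36.4] w 0.712
shift [-12.7   5.9   0.4] spin -0.1 dist 0.601
```

Run:
```python
from h import *
o,_=shot('side','d4.png'); print(o['wrist_force'].round(1),o['eef_pos'].round(4)); im=cv2.imread('pics/d4.png')[230:340,260:400]; cv2.imwrite('pics/d4c.png',cv2.resize(im,None,fx=5,fy=5,interpolation=cv2.INTER_CUBIC))
```

```text
[-26.9   6.7  36.4] [ 0.5844 -0.0561  0.0285]
```

View pics/d4c.png

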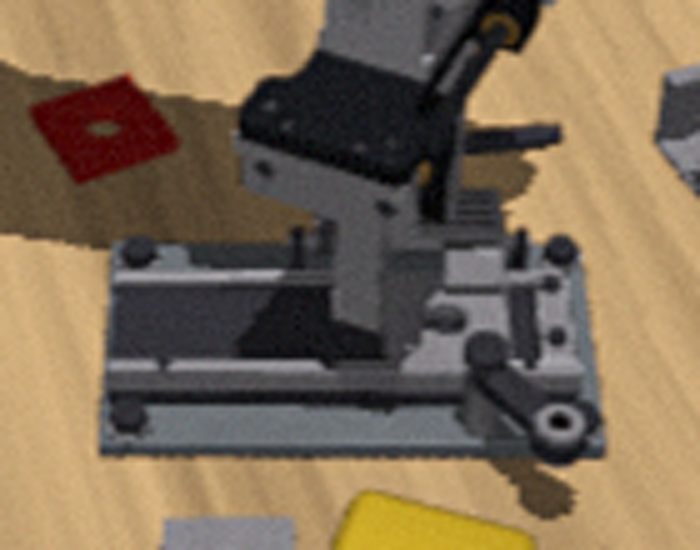

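The washer is going under the lifted nose, with its hole at crop (445,320) and about 15 mm left. I continue slowly with slightly less downward press.

```bash
python3 -m creep '[[[-1.8,0.9,-0.3],0,0.43],[[-3.6,1.7,-0.3],0,0.43],[[-5.4,2.6,-0.3],0,0.43],[[-7.2,3.4,-0.3],0,0.43],[[-9,4.3,-0.3],0,0.43],[[-9,4.3,-0.3],0,0.43]]'
python3 go.py -18 32 28 64.7
```

```text
time_s: 7.22
eef_pos: [0.5955, -0.0595, 0.0289]
tool_rot: [-179.9, -0.2, 137.6]
wrist_force: [-14.3, 3.0, 24.6]
gripper_width: 0.716
grasp_force: 12.4
t 7.22 jig now [-20.4  32.2  28.9] yaw 137.63 F [-14.3   3.   24.6] w 0.716
shift [-2.2  0.9  0.9] spin -0.1 dist 0.601
```

```bash
python3 -m creep '[[[-1,0.4,0],0,0.43],[[-2,0.9,0],0,0.43],[[-3,1.4,0],0,0.43],[[-3,1.4,0],0,0.43]]'
python3 go.py -18 32 28 64.7
```

```text
time_s: 7.55
eef_pos: [0.596, -0.0597, 0.0286]
tool_rot: [-179.8, -0.5, 137.7]
wrist_force: [-29.5, 7.2, 39.5]
gripper_width: 0.717
grasp_force: 20.6
t 7.55 jig now [-19.8  32.1  28.6] yaw 137.66 F [-29.5   7.2  39.5] w 0.717
shift [-1.7  0.7  0.6] spin -0.1 dist 0.601
```

```bash
python3 -m creep '[[[-1.5,0.7,0],0,0.43],[[-1.5,0.7,0],0,0.43],[[-1.5,0.7,0],0,0.43]]'
python3 go.py -18 32 28 64.7
python3 - <<'E'
from h import *
o,_=shot('side','d5.png'); im=cv2.imread('pics/d5.png')[265:325,320:390]; cv2.imwrite('pics/d5c.png',cv2.resize(im,None,fx=10,fy=10,interpolation=cv2.INTER_CUBIC))
Y=np.radians(-16.95);O=np.array([.6056,-.0962])
for p in((-25,0,26),(0,0,26),(25,0,18),(25,0,30)):
    p=np.array(p)/1e3; q=np.r_[O+[np.cos(Y)*p[0]-np.sin(Y)*p[1],np.sin(Y)*p[0]+np.cos(Y)*p[1]],p[2]]; print((proj('side',q)-[320,265])*10)
E
```

```text
time_s: 7.8
eef_pos: [0.5962, -0.0598, 0.0285]
tool_rot: [-179.8, -0.6, 137.7]
wrist_force: [-37.4, 9.1, 46.5]
gripper_width: 0.711
grasp_force: 24.8
t 7.8 jig now [-19.6  32.1  28.5] yaw 137.66 F [-37.4   9.1  46.5] w 0.711
shift [-1.5  0.6  0.4] spin -0.1 dist 0.601
[236.15389641 286.92431118]
[359.80564869 286.92484192]
[480.36903172 314.92832026]
[484.75486025 272.82350641]
```

View pics/d5c.png

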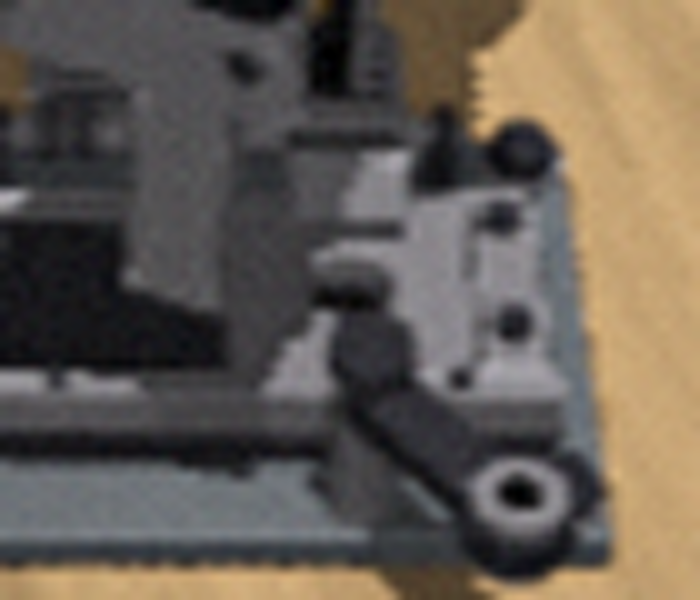

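The washer sits flush with the end stop: no dark gap at crop (475,250), and the push force rose with no movement. Next I back off a little with the bar still held, then lift.

```bash
python3 -m creep '[[[2,-0.9,0],0,0.43],[[4,-1.9,0],0,0.43],[[6,-2.9,0],0,0.43],[[8,-3.8,0],0,0.43],[[9,-4.3,0],0,0.43],[[9,-4.3,-3],0,0.43],[[9,-4.3,-6],0,0.43],[[9,-4.3,-10],0,0.43],[[9,-4.3,-15],0,0.43],[[9,-4.3,-25],0,0.43]]'
python3 -m creep '[[[0,0,-20],0,0.43],[[0,0,-50],0,0.43],[[0,0,-80],0,0.43],[[30,0,-110],0,0.43],[[60,0,-110],0,0.43],[[90,0,-110],0,0.43],[[90,0,-110],0,0.43],[[90,0,-110],0,0.43],[[90,0,-110],0,0.43]]'
python3 - <<'E'
from h import *
o,_=shot('side','d6.png'); im=cv2.imread('pics/d6.png')[240:340,270:390]; cv2.imwrite('pics/d6c.png',cv2.resize(im,None,fx=6,fy=6,interpolation=cv2.INTER_CUBIC))
E
```

```text
time_s: 8.68
eef_pos: [0.5912, -0.0586, 0.0532]
tool_rot: [-179.9, -0.1, 137.6]
wrist_force: [-0.7, -0.4, -0.3]
gripper_width: 0.713
grasp_force: 0.0
time_s: 9.43
eef_pos: [0.526, 0.0019, 0.1642]
tool_rot: [180.0, 0.0, 137.6]
wrist_force: [0.1, 0.1, 0.2]
gripper_width: 0.711
grasp_force: 0.0
```

View pics/d6c.png

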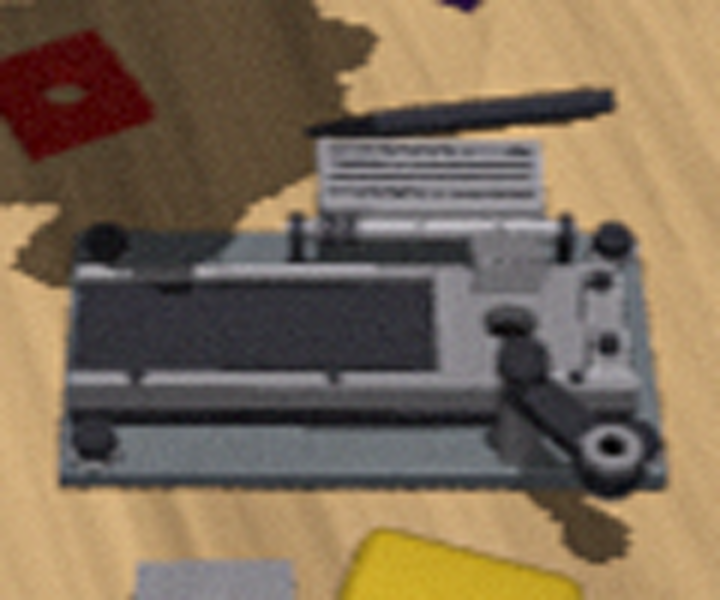

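The washer is home against the stop, trailing edge at crop x ≈ 437. The nose at (508,270) rests on it, the robot is clear and the other things are undisturbed. Handing in.

```bash
python3 -c "
from cell import ctrl; print(ctrl.sign_off())"
```

```text
the job is handed in; nothing more can be done
None
```

I handed the job in at about 9.5 s: the last picture shows the washer home against the end stop with the clip's nose resting on it and the robot clear; sign-off returned no verdict.

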